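# Lay the measuring cylinder down in its draining cradle

## Robot

A 6-joint arm with a two-finger parallel gripper is mounted at the origin on a cart in front of the work surface, level with it; the furniture and walls round the work are solid. World frame = base frame: x ahead of the robot, y to its left, z up, the work surface at z = 0. Lengths are in mm, angles in rad, forces in N, time in s.
With the tool pointing down it reaches from about 350 to 875 mm from the base axis. Payload 4.2 kg.
Tool frame: the origin (TCP) lies at the very end of the fingers, on their centre line; the grasp point (between the pads) lies arm.grip_point_offset behind it (arm.grip_point_offset is the distance from the TCP to the grasp point, in mm); z points along the fingers, y is the line along which they close (so a half turn about z gives the same grasp; the last joint's range is limited). The gripper opens to 85 mm and grips with 20 to 120 N. Pads are 22 mm wide; open, the fingers measure 114 mm over their backs; the gripper's body (76 mm by 85 mm) begins 54 mm behind the grasp point. The pads swing forward as they close: fully open they stand 13 mm farther back than shut.
Start: joints at [-1.062, 0.385, 0.008, 0, -1.194, -0.259], TCP at [154.523, -605.576, 231.312] pointing down, gripper open.
Joint ranges: [-3.14, 3.14], [-1.21, 2.06], [-1.07, 1.41], [-3.16, 2.05], [-2.99, -0.16], [-3.1, 3.1]. Speed limits (rad/s): [2.79, 2.79, 3.14, 3.14, 3.14, 3.14].

## Interface

Orientations are given as a unit quaternion [x, y, z, w].
In Python, from bench import arm, cams, ticket gives the robot as it stands.
- The arm moves only by the tool servo_tool, never from a script. Its argument "commands" is a list that holds one entry, the list of rows, each a list of 7 numbers: the closure in counts, from 0 (fully open) to 255 (shut), then the shift along the tool's x, y, z in m, then the turn, a rotation vector about the tool's x, y, z in degrees. In form: [[[grip, x, y, z, ax, ay, az], ...]]. A call has 1 to 10 rows; each row shifts and turns the commanded pose from where the row before left it, along the tool's axes as they then stand; what a row does not reach is not made up. A row lasts 1/12 s, in which the tool goes at most 41.7 mm and 7.16 degrees, less where a joint would pass 70% of its speed; a pose out of reach is approached as far as the arm can. A call with a gripper value outside its range is refused whole. The fingers move at their own pace and stop on an object; the grip force is fixed at half the most. Time passes only in rows, so rows that do not move let the fingers close. It gives the time, the measured TCP pose, the force, the opening and the grip force at its end, in the units of the state.
- arm.read_state(): the state, without advancing time (a new reading comes with each control period).
- cams.get_image(name): name is "scene" or "side" or "wrist"; returns a dict with "frame" (400x640x3 uint8, blue, green, red), "K" (3x3 intrinsics, pixels), "T" (4x4, takes a point from camera to world coordinates). Camera axes: x right, y up, looking along -z (the intrinsics and any distortion apply to the point x, -y, -z); pixel columns grow to the right and rows downward; lengths in mm; the calibration is good to about 2 mm. A picture is of the moment at which its call begins. There is no depth.
- ticket.job_done(): hands the job in; it is judged then, once.
The state is a dict: "clock": time; "joints": joint angles; "joint_vel": joint speeds; "joint_efforts": joint torques, N m; "position": TCP position; "ee_rot": TCP orientation; "contact_force": force on the tool from outside, world axes, zero at the start; "wrist_torque": the same for the moment, N m; "gripper_width": finger opening in mm; "grasp_force": force on a finger pad.
Only numpy, scipy, OpenCV 4.12 (cv2) and the standard library are available. Lean on these libraries where they do the work, as an engineer would, in place of code of your own. Each camera call takes 0.05 s, during which the arm holds its last target. There are 200 camera calls.

## Task

The rinsed tall measuring cylinder stands on the draining cradle with its foot behind the low toe bar. Without gripping it, lifting it or pressing hard on it, push it with the fingers so that it tips over the toe bar towards the V rest and keep it supported all the way down, so that it comes to lie gently with its tube in the V rest and its foot still at the toe bar. Then move the fingers clear; leave the bottle, the bulb and the crucible beside it where they are.

Things in the scene. Friction and masses are not known exactly. Their poses are not given: they have to be found in the camera images.
- cylinder: Empty measuring cylinder, 240 mm tall: clear tube 30 mm across on a red hexagonal foot, 48 mm across flats, 22 mm high; about 0.12 kg (0.10 to 0.16). Origin: centre of the foot's underside; z along the tube to the mouth. A flat of the foot stands 1 to 5 mm behind the toe bar. Leaning past about 15 degrees it falls unless held up from its lower side.
- mouth (a point): Centre of the open upper end of the cylinder's tube, on its axis, 240 mm from the foot's underside; axes as the cylinder's.
- cradle: The draining cradle, fixed to the bench: grey plate 260 x 80 mm, 6 mm thick, with the toe bar and the V rest on it. Origin at the centre of the plate's underside; its x axis points from the standing cylinder to the V rest, the way the cylinder is laid down; z is up.
- toe_bar (a point): Low metal bar across the plate, 70 mm wide, 8 mm deep, 4 mm high above the plate (its top is 10 mm above the bench). This point is the middle of its upper edge on the cylinder's side; the foot tips over this edge. It lies 55 mm behind the cradle's origin (along -x).
- v_rest (a point): Bottom of the V in the rest, 48 mm above the bench, 150 mm ahead of the toe bar's edge: a grey 90 degree V block open at the top, 22 mm thick along x, about 60 mm wide and 77 mm high at its top. The tube lies in it sloping up by about 15 degrees, its mouth about 70 mm past the V, free underneath, its axis there about 90 mm above the bench.
- dropper_bottle: Bystander: brown dropper bottle with a red bulb on top, 36 mm wide, 97 mm tall, standing beside the cradle on the robot's side. Origin at the centre of its underside.
- bulb: Bystander: red rubber pipette bulb lying on the bench, 84 x 47 x 48 mm, beside the cradle on the robot's side. Origin at the centre of its underside.
- crucible_cup: Bystander: white porcelain crucible, 44 mm wide, 32 mm tall, on the bench behind the cylinder's end of the cradle. Origin at the centre of its underside.

How it is judged (in metres and radians):
On the way:
1. the cylinder leans half-way over, held from falling (angle between cylinder's own z axis and vertical between 0.45 and 1.2 rad), for 0.2 s.
At the end, for the whole second after the job is handed in: The cylinder lies at rest 72 to 87 degrees from upright, its weight on the cradle; its mouth is within 20 mm of the cradle's middle line, more than 130 mm ahead of the cradle's origin and 60 mm up; its foot's underside is 35 to 85 mm behind the origin and within 25 mm of the middle line (angle between cylinder's own z axis and vertical between 1.25 and 1.52 rad and x of mouth in the frame of cradle above 0.13 m and y of mouth in the frame of cradle between -0.02 and 0.02 m and z of mouth in the frame of cradle above 0.06 m and x of cylinder in the frame of cradle between -0.085 and -0.035 m and y of cylinder in the frame of cradle between -0.025 and 0.025 m and contact force between cylinder and cradle above 0.3 N and linear speed of cylinder below 0.02 m/s); the robot touches nothing.
It fails at once if the cylinder is lifted: its foot's centre more than 45 mm above the bench (height (world z) of cylinder above 0.045 m).
It fails at once if the cylinder drops: it turns faster than 4 rad/s (angular speed of cylinder above 4 rad/s).
It fails at once if the cylinder is gripped or pressed hard: the fingers press on it with more than 6 N (contact force between the fingers and cylinder above 6 N).
It fails at once if the dropper bottle, the pipette bulb or the crucible is moved by more than 15 mm (distance of any of dropper_bottle, bulb, crucible_cup from where it was at the start of the episode above 0.015 m).
It also fails if it takes over 48 s, if anything falls off the work surface, if the arm or the gripper's body presses on something with over 40 N, if the wrist force passes 120 N, or if a joint passes its speed limit or range.

## Working session

There is one attempt and no reset: what is moved stays moved. The work goes in short steps, Python scripts to look and compute and a tool call to move; the robot and the scene stay as the last step left them, time stands still between calls to the robot, and variables do not carry over. Pictures are saved under pics/ and viewed, at most 10 in all, crops included, and the job is handed in when it is done.

Besides the shell and the picture viewer there is one more tool, called after ">>>" as a command line: name --argument value ..., lists and objects as JSON in quotes. servo_tool: Moves the arm, as the interface text tells. Its arguments: {"type":"object","properties":{"commands":{"type":"array","items":{"type":"array","items":{"type":"array","items":{"type":"number"}}}}},"required":["commands"]}

```bash
mkdir -p pics; ls; python3 - <<'E'
from bench import arm,cams
import cv2
for n in ["scene","side"]:
    d=cams.get_image(n); cv2.imwrite(f"pics/{n}0.png",d["frame"]); print(n,d["K"].round(1).tolist(),d["T"].round(3).tolist())
print(arm.read_state(), arm.grip_point_offset)
E
```

```text
pics
scene [[419.4, 0.0, 326.9], [0.0, 419.4, 203.2], [0.0, 0.0, 1.0]] [[-0.858, 0.368, -0.359, 157.326], [-0.514, -0.592, 0.621, 484.364], [0.016, 0.717, 0.697, 763.497], [0.0, 0.0, 0.0, 1.0]]
side [[393.6, 0.0, 312.8], [0.0, 393.6, 205.6], [0.0, 0.0, 1.0]] [[-0.943, 0.212, -0.258, 227.851], [-0.334, -0.606, 0.722, 554.213], [-0.003, 0.767, 0.642, 719.321], [0.0, 0.0, 0.0, 1.0]]
{'clock': 0.1, 'joints': array([-1.06237000e+00,  3.85481136e-01,  6.79581274e-03, -4.07415861e-04,
       -1.19398043e+00, -2.58623682e-01]), 'joint_vel': array([ 2.14171859e-06, -2.93327686e-03,  2.39949798e-03,  2.20761137e-03,
        3.42098305e-04, -7.09721051e-05]), 'joint_efforts': array([-5.47508043e-04, -3.93318951e+01,  1.88929385e+01,  4.19792712e+00,
       -2.57897758e-03,  3.30321456e-06]), 'position': array([ 154.41429667, -605.11081749,  230.3472025 ]), 'ee_rot': array([-1.24502217e-01,  9.92218871e-01,  9.37659412e-04, -1.74171887e-04]), 'contact_force': array([ 0.34820727, -0.76167506,  0.64584406]), 'wrist_torque': array([-0.01923287, -0.01887584,  0.03508475]), 'grasp_force': 0.0, 'gripper_width': 85.87854347047792} 18.700000000000003
```

View pics/scene0.png

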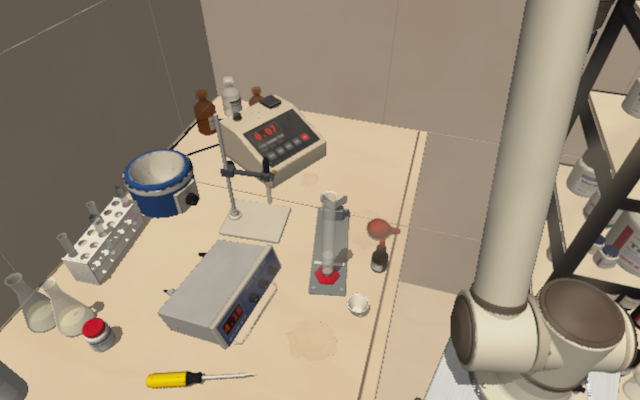

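View pics/side0.png

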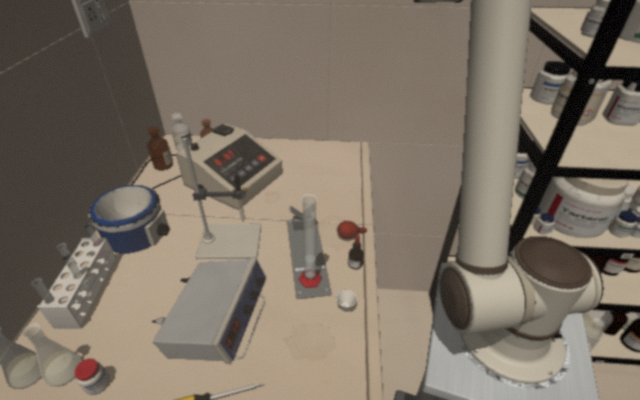

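The cylinder stands on the cradle at about (327,277) in scene and (310,280) in side. The V rest is up-image, the bottle and bulb are to its right, and the crucible is in front. I'll enlarge both views.

```bash
python3 - <<'E'
import cv2,numpy as np
a=cv2.imread("pics/scene0.png")[180:325,295:415]; b=cv2.imread("pics/side0.png")[180:325,270:390]
f=lambda i:cv2.resize(i,None,fx=3.3,fy=4.1,interpolation=cv2.INTER_CUBIC)
f=lambda i:cv2.resize(i,None,fx=3.3,fy=3.3,interpolation=cv2.INTER_CUBIC)
cv2.imwrite("pics/crop0.png",np.hstack([f(a),f(b)]))
E
```

```text
(no output)
```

View pics/crop0.png

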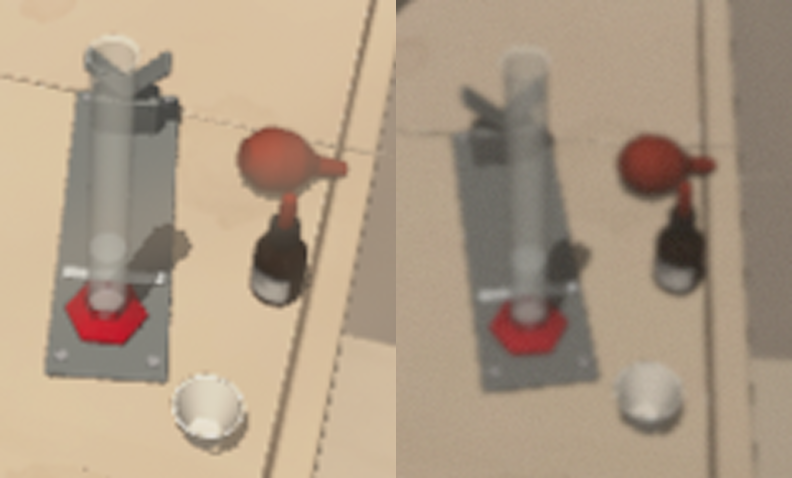

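```bash
cat > h.py <<'E'
import numpy as np, cv2
from bench import arm,cams
def ray(d,u,v):
    p=np.linalg.inv(d["K"])@[u,v,1]; return d["T"][:3,3], d["T"][:3,:3]@(p*[1,-1,-1])
def plane(d,u,v,z):
    o,r=ray(d,u,v); return o+r*(z-o[2])/r[2]
def tri(*obs):
    A=np.zeros((3,3));b=np.zeros(3)
    for d,u,v in obs:
        o,r=ray(d,u,v); r=r/np.linalg.norm(r); P=np.eye(3)-np.outer(r,r); A+=P;b+=P@o
    return np.linalg.solve(A,b)
def proj(d,X):
    c=d["T"][:3,:3].T@(np.asarray(X)-d["T"][:3,3]); p=d["K"]@(c*[1,-1,-1]); return p[:2]/p[2]
E
python3 - <<'E'
from h import *
s=cams.get_image("scene");t=cams.get_image("side")
S=lambda x,y:(s,295+x/3.3,180+y/3.3); T=lambda x,y:(t,270+(x-396)/3.3,180+y/3.3)
for n,p,z in [("nl",S(46,374),6),("nr",S(167,381),6),("fl",S(76,94),6),("fr",S(178,100),6),("barL",S(63,270),10),("barR",S(165,276),10),("nlT",T(483,392),6),("nrT",T(598,380),6),("flT",T(453,137),6),("barLT",T(479,295),10),("barRT",T(576,288),10)]:
    print(n,plane(*p,z).round(1))
for n,a,b in [("mouth",S(111,50),T(526,57)),("tubebase",S(106,300),T(529,314)),("barL",S(63,271),T(479,295)),("barR",S(165,277),T(576,288)),("bottletop",S(290,195),T(685,185)),("cruc rim",S(209,400),T(650,388)),("bulbL",S(275,160),T(652,165)),("bottleM",S(278,270),T(680,255))]:
    print(n,tri(a,b).round(1))
print("foot22",plane(*S(106,305),22),plane(*T(529,318),22))
print("mouth240",plane(*S(111,50),246),plane(*T(526,57),246))
for p in [S(209,420),T(650,400)]: print("cruc15",plane(*p,15))
for p in [S(278,300),T(678,290)]: print("bottle base",plane(*p,3))
for p in [S(275,165),T(652,170)]: print("bulb25",plane(*p,25))
E
```

```text
nl [438.8  64.8   6. ]
nr [369.9  28.6   6. ]
fl [ 556.8 -162.     6. ]
fr [ 486.4 -198.     6. ]
barL [472.5  -9.3  10. ]
barR [410.7 -41.4  10. ]
nlT [441.6  64.9   6. ]
nrT [372.2  30.1   6. ]
flT [ 556.7 -162.5    6. ]
barLT [473.6  -9.6  10. ]
barRT [410.5 -38.8  10. ]
mouth [427.9  11.2 254.7]
tubebase [430.6   4.1  21.4]
barL [473.3  -9.9   8.9]
barR [ 4.133e+02 -4.720e+01  2.000e-01]
bottletop [347.8 -86.2  88.8]
cruc rim [334.5  40.8  28.1]
bulbL [ 390.5 -167.8   21.5]
bottleM [341.7 -66.   39.2]
foot22 [428.08894317   8.15763557  22.        ] [429.43768649   7.73871826  22.        ]
mouth240 [431.94087354   3.68001242 246.        ] [432.27481002   0.44677636 246.        ]
cruc15 [331.46819739  45.12943289  15.        ]
cruc15 [333.45786597  40.76300163  15.        ]
bottle base [337.85826619 -68.77662262   3.        ]
bottle base [342.17815916 -67.22781819   3.        ]
bulb25 [ 386.86278349 -159.91858099   25.        ]
bulb25 [ 388.57130382 -159.19292784   25.        ]
```

```bash
python3 - <<'E'
from h import *
s=cams.get_image("scene")
for n,u,v,z in [("bal near",281,178,0),("bal right",325,150,20),("bal far right",290,105,40),("stand base",280,240,0),("stand base far",291,206,0),("clamp tip",272,172,150),("wall/bench",425,131,0),("benchedge near",365,400,0),("wall left",210,97,0)]:
    print(n,plane(s,u,v,z).round(0))
print(proj(s,[154,-605,230]))
d=[(k,getattr(arm,k)) for k in dir(arm) if k[0]!='_']; print(d)
E
```

```text
bal near [ 710. -215.    0.]
bal right [ 660. -367.   20.]
bal far right [ 868. -490.   40.]
stand base [581. -28.   0.]
stand base far [ 624. -138.    0.]
clamp tip [631. -84. 150.]
wall/bench [ 455. -646.    0.]
benchedge near [237. 196.   0.]
wall left [1173. -437.    0.]
[548.8471942   98.71245057]
[('IKError', <class 'bench.IKError'>), ('grip_point_offset', 18.700000000000003), ('read_state', <function make.<locals>.<lambda> at 0x7f16d3dbd1c0>)]
```

>>> servo_tool --commands '[[[60,0,0,-0.03,0,0,4.5],[60,0,0,-0.03,0,0,4.5],[60,-0.03,0.02,-0.02,0,0,4.5],[60,-0.02,0.04,0,0,0,0],[60,-0.02,0.04,0,0,0,0],[60,-0.02,0.04,0,0,-5,0],[60,-0.02,0.035,0,0,-5,0],[60,0,0.04,0,0,-5,0]]]'

```text
clock: 0.92
position: [258.5, -393.9, 313.1]
ee_rot: [-0.008, 0.991, 0.001, 0.133]
contact_force: [0.2, -0.2, 0.9]
gripper_width: 65.4
grasp_force: 0.0
```

```bash
cat >> h.py <<'E'
from scipy.spatial.transform import Rotation as R
import json,os
C=np.array([463.5,-66.5,0]); psi=np.radians(-62.45)
xc=np.array([np.cos(psi),np.sin(psi),0]); yc=np.array([-xc[1],xc[0],0]); ez=np.array([0,0,1.])
P0=np.array([429.5,5,6]) # foot underside centre
E=C-55*xc+10*ez
def goal(th,al,s,off=18.,k=4.,yo=None,dn=0.):
    """tool pose straddling the tube: lean th, tool angle al (deg; 90 = down the tube)"""
    th,al=np.radians([th,al]); u=np.sin(th)*xc+np.cos(th)*ez; n=-np.cos(th)*xc+np.sin(th)*ez
    if yo is None: yo=(P0-C)@yc
    z=np.cos(al)*yc-np.sin(al)*u; y=n
    M=np.array([np.cross(y,z),y,z]).T
    return E+(s-k)*u+(24+dn)*n+yo*yc+off*z, R.from_matrix(M)
def rows(p,r,p1,r1,n,g):
    """relative rows from pose to pose: constant twist in position/slerp"""
    rv=(r.inv()*r1).as_rotvec(); out=[]
    for i in range(n):
        pa=p+(p1-p)*i/n; ra=r*R.from_rotvec(rv*i/n)
        d=ra.inv().apply((p1-p)/n)/1000
        out.append([g]+[float(x) for x in d.round(4)]+[float(x) for x in np.degrees(rv/n).round(2)])
    return out
def cur():
    st=arm.read_state(); 
    L=json.load(open("log.json")) if os.path.exists("log.json") else []
    L.append([st["joints"].tolist(),st["position"].tolist(),st["ee_rot"].tolist()]); json.dump(L,open("log.json","w"))
    return np.array(st["position"]),R.from_quat(st["ee_rot"]),st
E
python3 - <<'E'
from h import *
json.dump([[[-1.06237,.385481,.0067958,-.0004074,-1.19398,-.258624],[154.414,-605.111,230.347],[-.1245,.99222,.00093766,-.00017417]]],open("log.json","w"))
p,r,st=cur(); print(st["joints"].round(3),p,r.as_matrix().round(3).tolist())
p1,r1=goal(0,75,212); p1=p1+np.array([-20,-50,150]); print(p1)
for x in rows(p,r,p1,r1,10,60): print(x)
E
```

```text
[-0.774  0.002 -0.222 -0.205 -1.165 -0.716] [ 258.46792134 -393.90902657  313.07234178] [[-0.965, -0.016, 0.263], [-0.016, 1.0, 0.004], [-0.263, -0.001, -0.965]]
[413.68514871 -42.95002753 350.61333513]
[60, -0.0165, 0.0348, 0.0006, -0.7, 0.03, -2.57]
[60, -0.0181, 0.034, 0.001, -0.7, 0.03, -2.57]
[60, -0.0196, 0.0332, 0.0014, -0.7, 0.03, -2.57]
[60, -0.021, 0.0323, 0.0018, -0.7, 0.03, -2.57]
[60, -0.0225, 0.0313, 0.0022, -0.7, 0.03, -2.57]
[60, -0.0238, 0.0302, 0.0025, -0.7, 0.03, -2.57]
[60, -0.0252, 0.0291, 0.0029, -0.7, 0.03, -2.57]
[60, -0.0265, 0.0279, 0.0032, -0.7, 0.03, -2.57]
[60, -0.0277, 0.0266, 0.0035, -0.7, 0.03, -2.57]
[60, -0.0288, 0.0253, 0.0039, -0.7, 0.03, -2.57]
```

>>> servo_tool --commands '[[[60,-0.0165,0.035,0.0005,-0.7,0,-2.6],[60,-0.018,0.034,0.001,-0.7,0,-2.6],[60,-0.0195,0.033,0.0015,-0.7,0,-2.6],[60,-0.021,0.0325,0.002,-0.7,0,-2.6],[60,-0.0225,0.0315,0.002,-0.7,0,-2.6],[60,-0.024,0.03,0.0025,-0.7,0,-2.6],[60,-0.025,0.029,0.003,-0.7,0,-2.6],[60,-0.0265,0.028,0.003,-0.7,0,-2.6],[60,-0.0275,0.0265,0.0035,-0.7,0,-2.6],[60,-0.029,0.025,0.004,-0.7,0,-2.6]]]'

```text
clock: 1.75
position: [410.7, -42.2, 351.0]
ee_rot: [-0.239, 0.962, 0.032, 0.127]
contact_force: [0.6, -1.1, -0.0]
gripper_width: 65.2
grasp_force: 0.0
```

```bash
cat > kin.py <<'E'
from h import *
from scipy.optimize import least_squares, minimize
# spherical-wrist arm: Rz(q1), Ry(q2), Ry(q3), Rx(q4), Ry(-q5), Rx(q6)
def fk(q,d):
    r1=R.from_euler('z',q[0]); r2=r1*R.from_euler('y',q[1]); r3=r2*R.from_euler('y',q[2]); r4=r3*R.from_euler('x',q[3]); r5=r4*R.from_euler('y',-q[4]); r6=r5*R.from_euler('x',q[5])
    p=r1.apply([d[0],0,d[1]])+r2.apply([0,0,d[2]])+r3.apply([d[3],0,d[4]])+r5.apply([d[5],0,0])
    return p,r6
E
python3 - <<'E'
from kin import *
p,r,st=cur(); print(st["joints"].round(3),p)
L=json.load(open("log.json"))
T0=None
for q,p,e in L:
    a=fk(q,[0,300,300,300,0,200])[1]; M=a.inv()*R.from_quat(e); print(M.as_matrix().round(2).tolist())
def res(d): return np.concatenate([fk(q,d)[0]-np.array(p) for q,p,e in L])
f=least_squares(lambda d:np.r_[res(d),(d[0])*1e-3,(d[4])*1e-3],[0,300,350,350,0,200]); print(f.x.round(1),res(f.x).round(1))
cv2.imwrite("pics/wrist1.png",cams.get_image("wrist")["frame"])
E
```

```text
[ 0.246 -0.181 -0.341 -0.068 -1.156 -1.31 ] [410.74781319 -42.21072854 351.00373432]
[[0.0, 0.01, 1.0], [-0.87, 0.49, -0.0], [-0.49, -0.87, 0.01]]
[[-0.06, -0.54, 0.84], [0.01, 0.84, 0.55], [-1.0, 0.04, -0.04]]
[[-0.59, -0.25, 0.77], [0.68, 0.36, 0.64], [-0.44, 0.9, -0.04]]
[ 327.8 -540.5 1497.8 -293.2  -16.   713.9] [ 1.388e+02  7.840e+01  5.000e-01 -2.070e+01 -2.520e+01 -6.000e-01
 -2.530e+01  9.290e+01  1.000e-01]
```

View pics/wrist1.png

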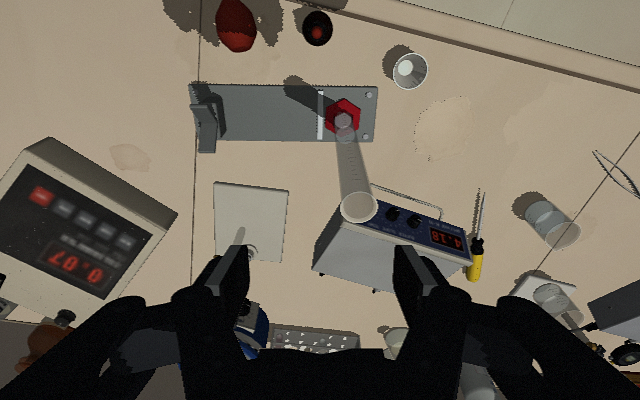

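The wrist image shows the cylinder leaning away in perspective, mouth at (359,207), foot at (344,117), with nothing between the fingers. The arm has a lateral wrist offset, so I'll refit the kinematics over the possible joint signs.

```bash
cat > kin.py <<'E'
from h import *
from scipy.optimize import least_squares
import itertools
SG=(1,1,1,1,1,1); OFF=0
def fk(q,d,S=None,M=R.identity()):
    S=S or SG; q=[a*b for a,b in zip(q,S)]
    r1=R.from_euler('z',q[0]); r2=r1*R.from_euler('y',q[1]); r3=r2*R.from_euler('y',q[2]); r4=r3*R.from_euler('x',q[3]); r5=r4*R.from_euler('y',q[4]); r6=r5*R.from_euler('x',q[5])
    return r1.apply([d[0],0,d[1]])+r2.apply([0,0,d[2]])+r3.apply([d[3],0,d[4]])+r5.apply([d[5],d[6],0]), r6*M
E
python3 - <<'E'
from kin import *
L=json.load(open("log.json"))
for S in itertools.product([1],[1,-1],[1,-1],[1,-1],[1,-1],[1,-1]):
    Ms=[fk(q,[0]*7,S)[1].inv()*R.from_quat(e) for q,p,e in L]
    e=max((Ms[0].inv()*m).magnitude() for m in Ms)
    if e<.3: print(S,e,Ms[0].as_matrix().round(2).tolist())
    if e<.02:
        res=lambda d: np.concatenate([fk(q,d,S)[0]-np.array(p) for q,p,e in L])
        f=least_squares(lambda d:np.r_[res(d),d[0]*1e-2,d[4]*1e-2,(d[1]-250)*1e-2,(d[2]-400)*1e-2,(d[3]-400)*1e-2,(d[5]-350)*1e-2],[0,300,400,400,0,300,-150]); print(f.x.round(1),res(f.x).round(1))
E
```

```text
(1, 1, -1, -1, -1, -1) 4.408456230835112e-06 [[-0.0, -0.0, 1.0], [-1.0, 0.0, -0.0], [-0.0, -1.0, -0.0]]
[-4.000e-01  1.571e+02  5.624e+02  4.207e+02  6.100e+00  2.979e+02
 -1.598e+02] [-0.   0.   0.   0.   0.  -0.   0.1  0.   0. ]
```

```bash
cat >> kin.py <<'E'
SG=(1,1,-1,-1,-1,-1); MT=R.from_matrix([[0,0,1],[-1,0,0],[0,-1,0]])
lo=np.array([-3.14,-1.21,-1.07,-3.16,-2.99,-3.1]);hi=np.array([3.14,2.06,1.41,2.05,-.16,3.1])
def fit():
    L=json.load(open("log.json"))
    res=lambda d: np.concatenate([fk(q,d)[0]-np.array(p) for q,p,e in L])
    f=least_squares(lambda d:np.r_[res(d),d[0]*1e-2,d[4]*1e-2,(d[1]-200)*1e-3,(d[2]-450)*1e-3,(d[3]-450)*1e-3,(d[5]-300)*1e-3],[0,200,450,450,0,300,-160])
    return f.x,abs(res(f.x)).max()
def ik(p,r,q0,d):
    def e(q):
        a,b=fk(q,d,None,MT); return np.r_[(a-p)/300,(b.inv()*r).as_rotvec()]
    f=least_squares(e,np.clip(q0,lo+1e-3,hi-1e-3),bounds=(lo,hi)); return f.x,np.abs(f.fun).max()
E
python3 - <<'E'
from kin import *
d,m=fit(); print(d.round(1),m)
q0=np.array(json.load(open("log.json"))[-1][0])
for a0 in (90,75,60,45,30,15):
    q=q0;o=[]
    for th in range(0,80,15):
        q,e=ik(*goal(th,a0,212),q,d); o.append((th,round(e,3),q.round(2).tolist()))
    print(a0); [print("  ",x) for x in o]
E
```

```text
[-0.000e+00  1.605e+02  5.649e+02  4.218e+02  1.000e-01  2.977e+02
 -1.598e+02] 0.00051798943849235
90
   (0, np.float64(0.0), [0.39, 0.08, -0.49, -0.0, -1.0, -1.48])
   (15, np.float64(0.0), [0.1, 0.21, -0.26, -0.26, -1.22, -1.08])
   (30, np.float64(0.0), [-0.12, 0.39, -0.05, -0.43, -1.46, -0.85])
   (45, np.float64(0.0), [-0.27, 0.58, 0.13, -0.55, -1.69, -0.72])
   (60, np.float64(0.0), [-0.37, 0.79, 0.29, -0.65, -1.91, -0.67])
   (75, np.float64(0.0), [-0.43, 0.99, 0.44, -0.76, -2.12, -0.66])
75
   (0, np.float64(0.0), [0.37, -0.03, -0.61, -0.04, -0.73, -1.44])
   (15, np.float64(0.0), [0.02, 0.12, -0.33, -0.41, -1.02, -0.94])
   (30, np.float64(0.0), [-0.22, 0.32, -0.13, -0.59, -1.31, -0.73])
   (45, np.float64(0.0), [-0.37, 0.52, 0.05, -0.7, -1.56, -0.65])
   (60, np.float64(0.0), [-0.46, 0.73, 0.21, -0.8, -1.78, -0.64])
   (75, np.float64(0.0), [-0.52, 0.94, 0.35, -0.9, -1.98, -0.67])
60
   (0, np.float64(0.0), [0.34, -0.11, -0.72, -0.16, -0.45, -1.3])
   (15, np.float64(0.0), [-0.1, 0.07, -0.39, -0.64, -0.88, -0.7])
   (30, np.float64(0.0), [-0.33, 0.27, -0.2, -0.79, -1.2, -0
[... 724 characters left out ...]
-0.51, -1.34, -0.96, 0.13])
   (30, np.float64(0.0), [-0.62, 0.28, -0.38, -1.31, -1.16, -0.03])
   (45, np.float64(0.0), [-0.69, 0.46, -0.26, -1.3, -1.33, -0.17])
   (60, np.float64(0.0), [-0.74, 0.64, -0.15, -1.31, -1.47, -0.32])
   (75, np.float64(0.0), [-0.77, 0.82, -0.05, -1.34, -1.59, -0.46])
15
   (0, np.float64(0.0), [-0.68, 0.15, -0.75, -1.73, -1.11, 0.88])
   (15, np.float64(0.0), [-0.72, 0.24, -0.61, -1.63, -1.18, 0.55])
   (30, np.float64(0.0), [-0.76, 0.36, -0.49, -1.56, -1.28, 0.3])
   (45, np.float64(0.0), [-0.8, 0.51, -0.38, -1.53, -1.36, 0.08])
   (60, np.float64(0.0), [-0.83, 0.66, -0.29, -1.52, -1.45, -0.12])
   (75, np.float64(0.0), [-0.85, 0.81, -0.2, -1.53, -1.52, -0.3])
```

```bash
python3 - <<'E'
from kin import *
d,m=fit()
w=cams.get_image("wrist")
print("mouth246",plane(w,359,207,246).round(1),"foot top22",plane(w,343.5,117,25).round(1))
print("plate corners z6",[plane(w,u,v,6).round(1).tolist() for u,v in [(377,87),(373,142),(191,84),(199,152)]])
print("bar ends z10",[plane(w,u,v,10).round(1).tolist() for u,v in [(324,91),(323,139)]],"V mid77",plane(w,203,130,77).round(1))
print("cruc",plane(w,405,68,16).round(1),"bottle top",plane(w,317,30,97).round(1),"bulb",plane(w,236,24,25).round(1))
q0=np.array(json.load(open("log.json"))[-1][0])
for a0 in (45,30):
    q=q0
    for th in (0,30,60,75):
        q,e=ik(*goal(th,a0,212),q,d); S=[a*b for a,b in zip(q,SG)]
        r1=R.from_euler('z',S[0]);r2=r1*R.from_euler('y',S[1]);r3=r2*R.from_euler('y',S[2])
        el=r1.apply([0,0,d[1]])+r2.apply([0,0,d[2]]); w2=el+r3.apply([d[3],0,0]); T,rt=fk(q,d,None,MT)
        wc=T-rt.apply([0,0,d[5]]); print(a0,th,"elbow",el.round(0),"forearm end",w2.round(0),"flange c",wc.round(0),"TCP",T.round(0))
E
```

```text
mouth246 [432.4   7.7 246. ] foot top22 [427.5   5.7  25. ]
plate corners z6 [[374.5, 28.9, 6.0], [443.9, 67.3, 6.0], [490.6, -195.3, 6.0], [581.6, -155.4, 6.0]]
bar ends z10 [[412.6, -32.6, 10.0], [473.6, -1.1, 10.0]] V mid77 [ 511.2 -149.6   77. ]
cruc [336.2  45.2  16. ] bottle top [345.9 -77.8  97. ] bulb [ 390.8 -164.1   25. ]
45 0 elbow [-69.  -9. 721.] forearm end [292.  39. 507.] flange c [254. -87. 416.] TCP [441.  11. 205.]
45 30 elbow [126. -64. 707.] forearm end [ 449. -229.  491.] flange c [ 350. -269.  373.] TCP [487. -79. 191.]
45 60 elbow [ 273. -208.  609.] forearm end [ 536. -408.  346.] flange c [ 422. -409.  234.] TCP [ 525. -150.  128.]
45 75 elbow [ 325. -271.  535.] forearm end [ 561. -468.  246.] flange c [ 444. -450.  138.] TCP [ 536. -172.   84.]
30 0 elbow [-21.   8. 725.] forearm end [ 306. -118.  489.] flange c [ 215. -107.  358.] TCP [443.  12. 209.]
30 30 elbow [127. -91. 703.] forearm end [ 398. -285.  445.] flange c [ 297. -264.  323.] TCP [491. -79. 194.]
30 60 elbow [ 249. -228.  613.] forearm end [ 468. -429.  313.] flange c [ 360. -385.  205.] TCP [ 529. -151.  130.]
30 75 elbow [ 295. -288.  546.] forearm end [ 489. -478.  223.] flange c [ 378. -421.  123.] TCP [ 541. -174.   85.]
```

```bash
sed -i 's/^C=.*; psi/C=np.array([465.,-67,0]); psi/; s/^P0=.*/P0=np.array([429.8,5.2,6])/' h.py; python3 - <<'E'
from kin import *
d,m=fit(); p,r,st=cur(); q=st["joints"]
p1,r1=goal(0,30,210,off=-110,dn=2); print(p,p1)
rv=(r.inv()*r1).as_rotvec();print(np.degrees(rv))
for i in range(1,11):
    q2,e=ik(p+(p1-p)*i/10,r*R.from_rotvec(rv*i/10),q,d); print(q2.round(2),round(e,3),(abs(q2-q).max()*12).round(2)); q=q2
for x in rows(p,r,p1,r1,10,60): print(x)
E
```

```text
[412.38499079 -40.20356889 350.76843915] [345.01268065 -38.23511386 271.        ]
[  0.4281162  -44.91412514   0.51728948]
[ 0.24 -0.22 -0.4  -0.1  -1.07 -1.28] 0.0 1.06
[ 0.22 -0.26 -0.45 -0.13 -0.98 -1.25] 0.0 1.05
[ 0.2  -0.3  -0.5  -0.17 -0.9  -1.21] 0.0 1.01
[ 0.17 -0.34 -0.55 -0.23 -0.82 -1.14] 0.0 0.95
[ 0.13 -0.36 -0.59 -0.31 -0.75 -1.05] 0.0 1.09
[ 0.07 -0.38 -0.61 -0.43 -0.7  -0.91] 0.0 1.69
[-0.05 -0.38 -0.61 -0.61 -0.7  -0.7 ] 0.0 2.59
[-0.22 -0.36 -0.6  -0.82 -0.76 -0.42] 0.0 3.35
[-0.42 -0.33 -0.61 -1.01 -0.86 -0.14] 0.0 3.29
[-0.6  -0.29 -0.64 -1.16 -0.99  0.09] 0.0 2.84
[60, 0.0077, 0.0034, 0.0062, 0.04, -4.49, 0.05]
[60, 0.0082, 0.0034, 0.0056, 0.04, -4.49, 0.05]
[60, 0.0086, 0.0033, 0.0049, 0.04, -4.49, 0.05]
[60, 0.009, 0.0033, 0.0042, 0.04, -4.49, 0.05]
[60, 0.0093, 0.0033, 0.0035, 0.04, -4.49, 0.05]
[60, 0.0095, 0.0033, 0.0027, 0.04, -4.49, 0.05]
[60, 0.0097, 0.0033, 0.002, 0.04, -4.49, 0.05]
[60, 0.0098, 0.0033, 0.0012, 0.04, -4.49, 0.05]
[60, 0.0099, 0.0033, 0.0005, 0.04, -4.49, 0.05]
[60, 0.0099, 0.0033, -0.0003, 0.04, -4.49, 0.05]
```

>>> servo_tool --commands '[[[60,0.0077,0.0034,0.0062,0,-4.5,0],[60,0.0082,0.0034,0.0056,0,-4.5,0],[60,0.0086,0.0033,0.0049,0,-4.5,0],[60,0.009,0.0033,0.0042,0,-4.5,0],[60,0.0093,0.0033,0.0035,0,-4.5,0],[60,0.0047,0.0016,0.0015,0,-2.25,0],[60,0.0048,0.0016,0.0012,0,-2.25,0],[60,0.0048,0.0016,0.001,0,-2.25,0],[60,0.0048,0.0016,0.001,0,-2.25,0]]]'

```text
clock: 2.6
position: [363.2, -42.6, 294.3]
ee_rot: [-0.22, 0.891, 0.095, 0.385]
contact_force: [0.2, -1.1, -0.4]
gripper_width: 65.4
grasp_force: 0.0
```

>>> servo_tool --commands '[[[60,0.0049,0.0016,0.0006,0,-2.25,0],[60,0.0049,0.0016,0.0006,0,-2.25,0],[60,0.0049,0.0016,0.0002,0,-2.25,0],[60,0.0049,0.0016,0.0002,0,-2.25,0],[60,0.0049,0.0016,0,0,-2.25,0],[60,0.0049,0.0016,0,0,-2.25,0],[60,0,0,0,0,0,0]]]'

```text
clock: 3.18
position: [343.4, -43.5, 268.2]
ee_rot: [-0.203, 0.842, 0.12, 0.485]
contact_force: [0.2, -0.4, 0.5]
gripper_width: 65.3
grasp_force: 0.0
```

```bash
python3 - <<'E'
from kin import *
p,r,st=cur(); print(st["joints"].round(2)); d,m=fit(); print(d.round(1),m)
p1,r1=goal(0,30,210,off=-110,dn=2); print(p,p1,np.degrees((r.inv()*r1).as_rotvec()))
w=cams.get_image("wrist");cv2.imwrite("pics/wrist2.png",w["frame"])
np.savez("w2.npz",K=w["K"],T=w["T"])
print("TCP proj",proj(w,p),"predicted mouth",proj(w,P0+[0,0,240]),"foot",proj(w,P0+[0,0,22]))
E
```

```text
[-0.63 -0.27 -0.64 -1.17 -1.01  0.11]
[  -0.   160.6  564.9  421.8   -0.   297.7 -159.8] 0.0003563817969052252
[343.44281949 -43.54847166 268.17899999] [345.01268065 -38.23511386 271.        ] [-0.0409146  -0.04806565 -0.36401546]
TCP proj [319.41905796 258.26114358] predicted mouth [324.54046319 238.54252129] foot [322.69255324   7.5135958 ]
```

View pics/wrist2.png

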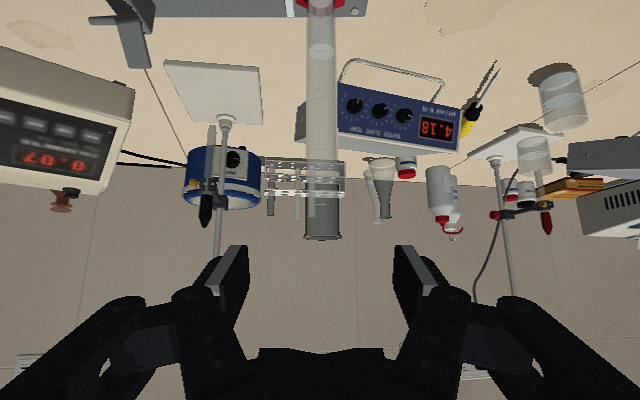

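Mouth at (323,238) against a predicted (324.5,238.5), with the tube centred between the fingers (238 to 403). Next I straddle it.

```bash
python3 - <<'E'
from kin import *
p,r,st=cur()
p1,r1=goal(0,30,210,off=18,dn=2); print(p1)
for x in rows(p,r,p1,r1,6,60): print(x)
E
```

```text
[443.29423663  13.03608423 207.        ]
[60, -0.0006, 0.0008, 0.0217, -0.01, -0.02, -0.04]
[60, -0.0006, 0.0007, 0.0217, -0.01, -0.02, -0.04]
[60, -0.0006, 0.0007, 0.0217, -0.01, -0.02, -0.04]
[60, -0.0006, 0.0007, 0.0217, -0.01, -0.02, -0.04]
[60, -0.0006, 0.0007, 0.0217, -0.01, -0.02, -0.04]
[60, -0.0006, 0.0007, 0.0217, -0.01, -0.02, -0.04]
```

>>> servo_tool --commands '[[[60,-0.001,0.0008,0.0217,0,0,-0.1],[60,-0.001,0.0007,0.0217,0,0,-0.1],[60,-0.0005,0.0007,0.0217,0,0,0],[60,-0.0005,0.0007,0.0217,0,0,0],[60,-0.0005,0.0007,0.0217,0,0,0],[60,-0.0005,0.0007,0.0217,0,0,0],[60,0,0,0,0,0,0]]]'

```text
clock: 3.82
position: [446.0, 17.2, 207.5]
ee_rot: [-0.21, 0.841, 0.121, 0.484]
contact_force: [0.2, -0.1, -0.1]
gripper_width: 65.6
grasp_force: 0.0
```

```bash
python3 - <<'E'
from kin import *
p,r,st=cur(); print(p,st["contact_force"])
w=cams.get_image("wrist");f=w["frame"]; cv2.imwrite("pics/wrist3.png",f)
print("TCP",proj(w,p),"mouth",proj(w,P0+[0,0,240]))
E
```

```text
[446.01774883  17.1753489  207.470426  ] [ 0.22862309 -0.05025652 -0.13490187]
TCP [319.34369914 258.31152502] mouth [311.35668412 355.75128309]
```

View pics/wrist3.png

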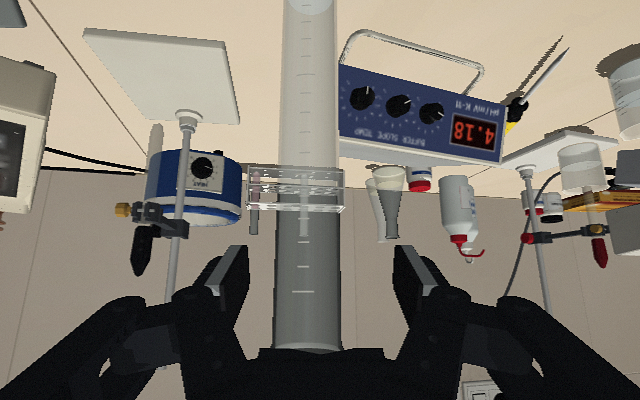

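The tube is centred at column 307 between the fingers, which centre at 320. So it sits about 5.5 mm towards -tool y. I'll correct that and then narrow the opening.

>>> servo_tool --commands '[[[60,0,-0.003,-0.002,0,0,0.1],[60,0,-0.0025,-0.002,0,0,0],[100,0,0,0,0,0,0],[115,0,0,0,0,0,0],[125,0,0,0,0,0,0],[125,0,0,0,0,0,0],[125,0,0,0,0,0,0]]]'

```text
clock: 4.45
position: [443.7, 8.6, 210.7]
ee_rot: [-0.208, 0.841, 0.119, 0.486]
contact_force: [1.4, 0.4, -0.6]
gripper_width: 43.6
grasp_force: 0.0
```

```bash
sed -i 's/^C=.*; psi/C=np.array([466.6,-70,0]); psi/' h.py; python3 - <<'E'
from kin import *
p,r,st=cur(); print(p,st["contact_force"],st["gripper_width"],st["grasp_force"])
p1,r1=goal(0,30,210,off=18,dn=2.5); print(p1,np.degrees((r.inv()*r1).as_rotvec()), r.inv().apply(p1-p))
w=cams.get_image("wrist");f=w["frame"]; cv2.imwrite("pics/wrist4.png",f)
E
```

```text
[443.69869486   8.64538925 210.66040859] [ 1.35564847  0.42779594 -0.6339049 ] 43.60797458555137 0.0
[444.6354865   10.46504769 207.        ] [0.14543866 0.02138942 0.16748314] [2.33168414 1.1785303  3.28049415]
```

View pics/wrist4.png

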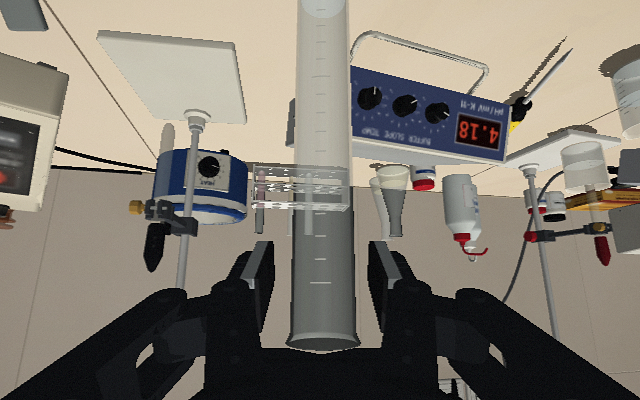

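The tube spans about 293 to 356 between pads at 272 and 368, so it is centred to within 1–2 mm. Next I generate the lay-down rows, a rotation about the toe bar edge.

```bash
cat > lay.py <<'E'
from kin import *
def lay(ths,al=30,s=210,off=18,dns=None,g=144,y0=0):
    p,r,st=cur(); f=r.inv().apply
    print("pos",p.round(1),"F",st["contact_force"].round(2),"w",round(st["gripper_width"],1),"gf",st["grasp_force"],"t",st["clock"])
    # current lean of the tool
    y=r.apply([0,1,0]); print("tool lean",np.degrees(np.arctan2(y[2],-(y@xc))).round(2))
    for th,dn in zip(ths,dns if dns is not None else [0]*len(ths)):
        p1,r1=goal(th,al,s,off,dn=dn); x=rows(p,r,p1,r1,1,g)[0]; print(x,","); p,r=p1,r1
E
python3 - <<'E'
from lay import *
lay(np.arange(1,11)*1.3,dns=np.linspace(3.2,2,10))
E
```

```text
pos [443.7   8.7 210.6] F [-0.75 -0.06 -0.25] w 43.3 gf 0.0 t 4.5
tool lean -0.07
[144, 0.0018, -0.0026, 0.0029, -0.5, 0.01, 1.29] ,
[144, -0.0005, -0.0046, -0.0003, -0.65, -0.0, 1.13] ,
[144, -0.0005, -0.0046, -0.0003, -0.65, -0.0, 1.13] ,
[144, -0.0005, -0.0046, -0.0003, -0.65, 0.0, 1.13] ,
[144, -0.0005, -0.0046, -0.0003, -0.65, -0.0, 1.13] ,
[144, -0.0005, -0.0046, -0.0003, -0.65, 0.0, 1.13] ,
[144, -0.0005, -0.0046, -0.0003, -0.65, -0.0, 1.13] ,
[144, -0.0005, -0.0046, -0.0003, -0.65, -0.0, 1.13] ,
[144, -0.0005, -0.0046, -0.0003, -0.65, -0.0, 1.13] ,
[144, -0.0005, -0.0046, -0.0003, -0.65, -0.0, 1.13] ,
```

>>> servo_tool --commands '[[[144,0.002,-0.0025,0.003,-0.5,0,1.3],[144,-0.0005,-0.0046,-0.0003,-0.65,0,1.13],[144,-0.0005,-0.0046,-0.0003,-0.65,0,1.13],[144,-0.0005,-0.0046,-0.0003,-0.65,0,1.13],[144,-0.0005,-0.0046,-0.0003,-0.65,0,1.13],[144,-0.0005,-0.0046,-0.0003,-0.65,0,1.13],[144,-0.0005,-0.0046,-0.0003,-0.65,0,1.13]]]'

```text
clock: 5.08
position: [459.5, -17.9, 208.5]
ee_rot: [-0.166, 0.848, 0.187, 0.467]
contact_force: [0.8, 1.1, 0.4]
gripper_width: 36.9
grasp_force: 0.0
```

```bash
python3 - <<'E'
from lay import *
lay(9.1+np.arange(1,11)*1.3,dns=np.linspace(2,1,10))
w=cams.get_image("wrist")["frame"]; a=cams.get_image("scene")["frame"][150:310,270:430]
cv2.imwrite("pics/m1.png",np.hstack([w[150:400,180:460],cv2.resize(a,(250,250),interpolation=cv2.INTER_CUBIC)]))
E
```

```text
pos [459.5 -17.9 208.5] F [0.84 1.08 0.39] w 36.9 gf 0.025743657372458983 t 5.0833
tool lean 9.28
[144, -0.0005, -0.0044, -0.0004, -0.57, 0.0, 0.97] ,
[144, -0.0005, -0.0046, -0.0003, -0.65, -0.0, 1.13] ,
[144, -0.0005, -0.0046, -0.0003, -0.65, -0.0, 1.13] ,
[144, -0.0005, -0.0046, -0.0003, -0.65, -0.0, 1.13] ,
[144, -0.0005, -0.0046, -0.0003, -0.65, 0.0, 1.13] ,
[144, -0.0005, -0.0046, -0.0003, -0.65, 0.0, 1.13] ,
[144, -0.0005, -0.0046, -0.0003, -0.65, 0.0, 1.13] ,
[144, -0.0005, -0.0046, -0.0003, -0.65, -0.0, 1.13] ,
[144, -0.0004, -0.0046, -0.0003, -0.65, -0.0, 1.13] ,
[144, -0.0004, -0.0046, -0.0003, -0.65, 0.0, 1.13] ,
```

View pics/m1.png

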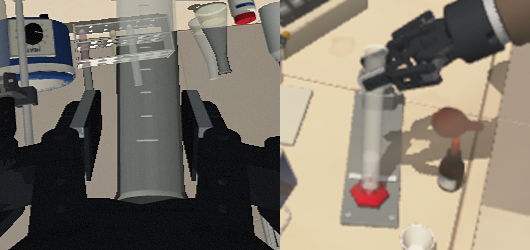

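The tube leans with the fingers, pushed by the rear pad (right, column 182), and its foot is still at the bar. I continue.

>>> servo_tool --commands '[[[144,-0.0005,-0.0045,-0.0004,-0.6,0,1.0],[144,-0.0005,-0.0046,-0.0003,-0.65,0,1.13],[144,-0.0005,-0.0046,-0.0003,-0.65,0,1.13],[144,-0.0005,-0.0046,-0.0003,-0.65,0,1.13],[144,-0.0005,-0.0046,-0.0003,-0.65,0,1.13],[144,-0.0005,-0.0046,-0.0003,-0.65,0,1.13],[144,-0.0005,-0.0046,-0.0003,-0.65,0,1.13],[144,-0.0005,-0.0046,-0.0003,-0.65,0,1.13],[144,-0.0005,-0.0046,-0.0003,-0.65,0,1.13],[144,-0.0005,-0.0046,-0.0003,-0.65,0,1.13]]]'

```text
clock: 6.02
position: [480.4, -58.4, 202.3]
ee_rot: [-0.109, 0.848, 0.279, 0.437]
contact_force: [-0.5, -1.1, -0.1]
gripper_width: 37.2
grasp_force: 0.0
```

```bash
python3 - <<'E'
from lay import *
lay(22.1+np.arange(1,11)*1.7,dns=np.linspace(1,0,10))
E
```

```text
pos [480.4 -58.4 202.3] F [-0.49 -1.1  -0.08] w 37.2 gf 0.038987540756352246 t 6.0167
tool lean 22.18
[144, -0.0003, -0.0058, -0.0001, -0.81, -0.01, 1.41] ,
[144, -0.0006, -0.006, -0.0003, -0.85, -0.0, 1.47] ,
[144, -0.0006, -0.006, -0.0003, -0.85, 0.0, 1.47] ,
[144, -0.0006, -0.006, -0.0003, -0.85, -0.0, 1.47] ,
[144, -0.0006, -0.006, -0.0003, -0.85, -0.0, 1.47] ,
[144, -0.0006, -0.006, -0.0003, -0.85, -0.0, 1.47] ,
[144, -0.0006, -0.006, -0.0003, -0.85, 0.0, 1.47] ,
[144, -0.0005, -0.006, -0.0003, -0.85, 0.0, 1.47] ,
[144, -0.0005, -0.006, -0.0003, -0.85, -0.0, 1.47] ,
[144, -0.0005, -0.006, -0.0003, -0.85, -0.0, 1.47] ,
```

>>> servo_tool --commands '[[[144,-0.0003,-0.0058,-0.0001,-0.81,0,1.41],[144,-0.0006,-0.006,-0.0003,-0.85,0,1.47],[144,-0.0006,-0.006,-0.0003,-0.85,0,1.47],[144,-0.0006,-0.006,-0.0003,-0.85,0,1.47],[144,-0.0006,-0.006,-0.0003,-0.85,0,1.47],[144,-0.0006,-0.006,-0.0003,-0.85,0,1.47],[144,-0.0006,-0.006,-0.0003,-0.85,0,1.47],[144,-0.0005,-0.006,-0.0003,-0.85,0,1.47],[144,-0.0005,-0.006,-0.0003,-0.85,0,1.47],[144,-0.0005,-0.006,-0.0003,-0.85,0,1.47]]]'

```text
clock: 6.85
position: [506.1, -106.9, 177.9]
ee_rot: [-0.032, 0.832, 0.394, 0.389]
contact_force: [-0.3, -0.5, -0.6]
gripper_width: 37.3
grasp_force: 0.1
```

```bash
python3 - <<'E'
from lay import *
lay(39.1+np.arange(1,11)*1.7)
w=cams.get_image("wrist")["frame"]; a=cams.get_image("scene")["frame"][150:310,270:430]
cv2.imwrite("pics/m2.png",np.hstack([w[:,180:460],cv2.resize(a,(400,400),interpolation=cv2.INTER_CUBIC)]))
E
```

```text
pos [ 506.1 -106.9  177.9] F [-0.3  -0.47 -0.59] w 37.3 gf 0.10337651656946112 t 6.85
tool lean 39.12
[144, -0.0003, -0.0055, -0.0004, -0.83, 0.0, 1.46] ,
[144, -0.0005, -0.0059, -0.0003, -0.85, 0.0, 1.47] ,
[144, -0.0005, -0.0059, -0.0003, -0.85, 0.0, 1.47] ,
[144, -0.0005, -0.0059, -0.0003, -0.85, 0.0, 1.47] ,
[144, -0.0005, -0.0059, -0.0003, -0.85, -0.0, 1.47] ,
[144, -0.0005, -0.0059, -0.0003, -0.85, 0.0, 1.47] ,
[144, -0.0005, -0.0059, -0.0003, -0.85, -0.0, 1.47] ,
[144, -0.0005, -0.0059, -0.0003, -0.85, 0.0, 1.47] ,
[144, -0.0005, -0.0059, -0.0003, -0.85, 0.0, 1.47] ,
[144, -0.0005, -0.0059, -0.0003, -0.85, -0.0, 1.47] ,
```

View pics/m2.png

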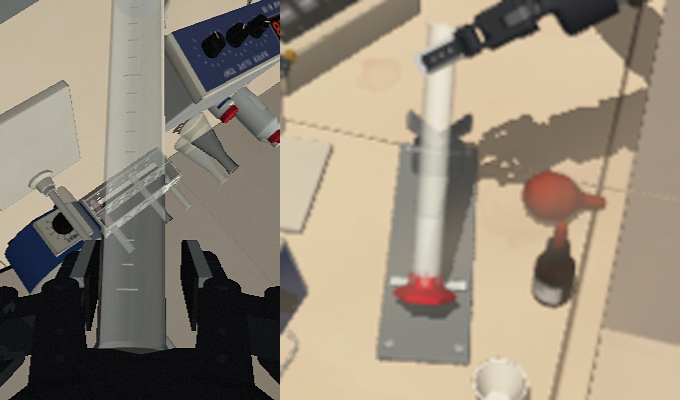

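The tube rests on the lower pad (left) at about 40°, with its foot at the bar and in line with the V. I continue.

>>> servo_tool --commands '[[[144,-0.0003,-0.0055,-0.0004,-0.83,0,1.46],[144,-0.0005,-0.0059,-0.0003,-0.85,0,1.47],[144,-0.0005,-0.0059,-0.0003,-0.85,0,1.47],[144,-0.0005,-0.0059,-0.0003,-0.85,0,1.47],[144,-0.0005,-0.0059,-0.0003,-0.85,0,1.47],[144,-0.0005,-0.0059,-0.0003,-0.85,0,1.47],[144,-0.0005,-0.0059,-0.0003,-0.85,0,1.47],[144,-0.0005,-0.0059,-0.0003,-0.85,0,1.47],[144,-0.0005,-0.0059,-0.0003,-0.85,0,1.47],[144,-0.0005,-0.0059,-0.0003,-0.85,0,1.47]]]'

```text
clock: 7.78
position: [526.2, -146.1, 139.1]
ee_rot: [0.046, 0.798, 0.501, 0.332]
contact_force: [-0.8, -0.2, -0.5]
gripper_width: 37.5
grasp_force: 0.2
```

```bash
python3 - <<'E'
from lay import *
lay(56.1+np.arange(1,11)*1.2)
E
```

```text
pos [ 526.2 -146.1  139.1] F [-0.81 -0.16 -0.52] w 37.5 gf 0.16583218457526527 t 7.7833
tool lean 56.1
[144, -0.0009, -0.0036, -0.0004, -0.6, -0.01, 1.04] ,
[144, -0.0004, -0.0041, -0.0002, -0.6, 0.0, 1.04] ,
[144, -0.0004, -0.0041, -0.0002, -0.6, -0.0, 1.04] ,
[144, -0.0004, -0.0041, -0.0002, -0.6, 0.0, 1.04] ,
[144, -0.0004, -0.0041, -0.0002, -0.6, 0.0, 1.04] ,
[144, -0.0004, -0.0041, -0.0002, -0.6, 0.0, 1.04] ,
[144, -0.0004, -0.0041, -0.0002, -0.6, -0.0, 1.04] ,
[144, -0.0004, -0.0041, -0.0002, -0.6, -0.0, 1.04] ,
[144, -0.0004, -0.0041, -0.0002, -0.6, 0.0, 1.04] ,
[144, -0.0004, -0.0041, -0.0002, -0.6, -0.0, 1.04] ,
```

>>> servo_tool --commands '[[[144,-0.001,-0.0036,-0.0004,-0.6,0,1.04],[144,-0.0004,-0.0041,-0.0002,-0.6,0,1.04],[144,-0.0004,-0.0041,-0.0002,-0.6,0,1.04],[144,-0.0004,-0.0041,-0.0002,-0.6,0,1.04],[144,-0.0004,-0.0041,-0.0002,-0.6,0,1.04],[144,-0.0004,-0.0041,-0.0002,-0.6,0,1.04],[144,-0.0004,-0.0041,-0.0002,-0.6,0,1.04],[144,-0.0004,-0.0041,-0.0002,-0.6,0,1.04],[144,-0.0004,-0.0041,-0.0002,-0.6,0,1.04],[144,-0.0004,-0.0041,-0.0002,-0.6,0,1.04]]]'

```text
clock: 8.62
position: [537.5, -166.8, 106.3]
ee_rot: [0.101, 0.764, 0.569, 0.287]
contact_force: [-0.4, 0.9, -1.4]
gripper_width: 37.5
grasp_force: 0.2
```

```bash
python3 - <<'E'
from lay import *
lay(68.1+np.arange(1,10)*.8)
E
```

```text
pos [ 537.5 -166.8  106.3] F [-0.45  0.89 -1.44] w 37.5 gf 0.19888920709490776 t 8.6167
tool lean 68.03
[144, -0.0001, -0.0034, -0.0004, -0.43, -0.01, 0.75] ,
[144, -0.0003, -0.0028, -0.0002, -0.4, -0.0, 0.69] ,
[144, -0.0003, -0.0028, -0.0002, -0.4, 0.0, 0.69] ,
[144, -0.0003, -0.0028, -0.0002, -0.4, -0.0, 0.69] ,
[144, -0.0003, -0.0028, -0.0002, -0.4, 0.0, 0.69] ,
[144, -0.0003, -0.0028, -0.0002, -0.4, 0.0, 0.69] ,
[144, -0.0003, -0.0028, -0.0002, -0.4, -0.0, 0.69] ,
[144, -0.0003, -0.0028, -0.0002, -0.4, 0.0, 0.69] ,
[144, -0.0003, -0.0028, -0.0002, -0.4, -0.0, 0.69] ,
```

>>> servo_tool --commands '[[[144,-0.0002,-0.0034,-0.0004,-0.43,0,0.75],[144,-0.0003,-0.0028,-0.0002,-0.4,0,0.69],[144,-0.0003,-0.0028,-0.0002,-0.4,0,0.69],[144,-0.0003,-0.0028,-0.0002,-0.4,0,0.69],[144,-0.0003,-0.0028,-0.0002,-0.4,0,0.69],[144,-0.0003,-0.0028,-0.0002,-0.4,0,0.69],[144,0,0,0,0,0,0]]]'

```text
clock: 9.2
position: [540.8, -174.1, 90.3]
ee_rot: [0.123, 0.748, 0.595, 0.268]
contact_force: [-0.2, -0.9, -1.4]
gripper_width: 37.1
grasp_force: 0.2
```

```bash
python3 - <<'E'
from lay import *
lay(72.9+np.arange(1,5)*.8)
w=cams.get_image("wrist")["frame"]; a=cams.get_image("scene")["frame"][150:310,270:430]
cv2.imwrite("pics/m3.png",np.hstack([w[:,180:460],cv2.resize(a,(400,400),interpolation=cv2.INTER_CUBIC)]))
E
```

```text
pos [ 540.8 -174.1   90.3] F [-0.22 -0.89 -1.36] w 37.1 gf 0.20958793727913871 t 9.2
tool lean 72.87
[144, -0.0002, -0.0021, 0.0, -0.44, 0.0, 0.71] ,
[144, -0.0003, -0.0028, -0.0002, -0.4, 0.0, 0.69] ,
[144, -0.0003, -0.0028, -0.0002, -0.4, -0.0, 0.69] ,
[144, -0.0003, -0.0028, -0.0002, -0.4, 0.0, 0.69] ,
```

View pics/m3.png

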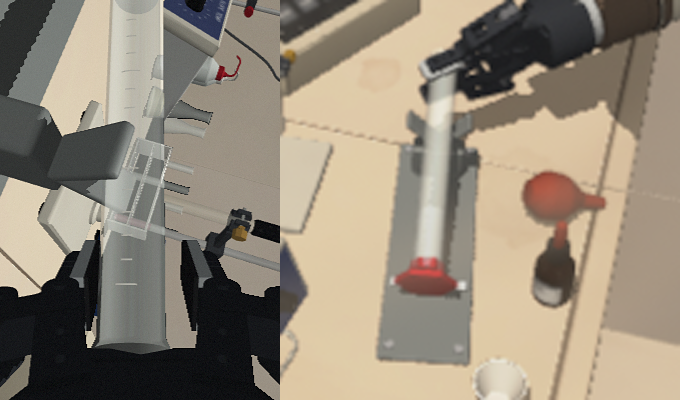

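The tube is just over the V, still resting on the lower pad (left), with the foot at the bar. I lower the last degrees slowly and watch the pad force.

>>> servo_tool --commands '[[[144,-0.0002,-0.0014,-0.0001,-0.2,0,0.35],[144,-0.0002,-0.0014,-0.0001,-0.2,0,0.35],[144,-0.0002,-0.0014,-0.0001,-0.2,0,0.35],[144,-0.0002,-0.0014,-0.0001,-0.2,0,0.35],[144,0,0,0,0,0,0]]]'

```text
clock: 9.72
position: [542.0, -176.1, 85.5]
ee_rot: [0.13, 0.742, 0.603, 0.262]
contact_force: [-0.1, 0.1, -0.1]
gripper_width: 37.3
grasp_force: 0.2
```

```bash
python3 - <<'E'
from lay import *
lay([75])
w=cams.get_image("wrist")["frame"]; cv2.imwrite("pics/w5.png",w)
# tube / pad edges across a row at the pads (from the last view: pads 280 and 361, tube 282..347 near row 300)
a=cv2.imread("pics/m3.png")[:,:280]
for v in (270,300,320): print(a[v,84:190:3].mean(1).astype(int).tolist(),"\n",w[v,264:370:3].mean(1).astype(int).tolist())
E
```

```text
pos [ 542.  -176.1   85.5] F [-0.08  0.08 -0.13] w 37.3 gf 0.21100923695485108 t 9.7167
tool lean 74.44
[144, 0.0002, -0.0013, 0.0001, -0.29, -0.01, 0.48] ,
[76, 10, 13, 14, 10, 46, 126, 139, 142, 142, 133, 132, 126, 120, 113, 112, 115, 116, 111, 109, 120, 117, 118, 119, 122, 117, 104, 138, 143, 144, 144, 146, 63, 7, 13, 9] 
 [81, 15, 17, 12, 13, 51, 129, 140, 145, 142, 139, 130, 130, 121, 118, 118, 117, 113, 114, 116, 114, 123, 120, 122, 125, 121, 107, 141, 145, 146, 147, 145, 64, 9, 18, 12]
[16, 24, 15, 6, 9, 47, 141, 139, 143, 138, 132, 131, 122, 116, 113, 112, 114, 111, 110, 113, 118, 115, 121, 120, 120, 121, 106, 136, 145, 142, 145, 144, 146, 147, 7, 13] 
 [17, 24, 11, 13, 6, 46, 141, 143, 146, 142, 137, 130, 126, 120, 117, 117, 117, 114, 112, 118, 116, 121, 121, 121, 123, 121, 106, 142, 149, 147, 147, 148, 147, 149, 10, 11]
[13, 23, 10, 133, 59, 41, 138, 143, 142, 138, 132, 128, 122, 117, 112, 110, 111, 112, 109, 110, 113, 115, 117, 120, 121, 122, 107, 55, 145, 142, 143, 143, 146, 146, 146, 65] 
 [13, 24, 13, 135, 65, 45, 139, 144, 141, 137, 137, 129, 127, 119, 113, 115, 118, 114, 113, 115, 118, 118, 120, 121, 123, 122, 107, 54, 148, 149, 148, 147, 148, 148, 148, 64]
```

Still on the pad (0.21 N). I keep lowering.

>>> servo_tool --commands '[[[144,-0.0002,-0.0014,-0.0001,-0.2,0,0.35],[144,-0.0002,-0.0014,-0.0001,-0.2,0,0.35],[144,-0.0002,-0.0014,-0.0001,-0.2,0,0.35],[144,-0.0002,-0.0014,-0.0001,-0.2,0,0.35],[144,0,0,0,0,0,0]]]'

```text
clock: 10.18
position: [543.1, -178.2, 80.3]
ee_rot: [0.137, 0.736, 0.612, 0.255]
contact_force: [-0.2, -0.2, -0.2]
gripper_width: 37.2
grasp_force: 0.0
```

```bash
python3 - <<'E'
from lay import *
lay([77])
w=cams.get_image("wrist")["frame"]; cv2.imwrite("pics/w6.png",w)
for v in (300,320): print(w[v,264:370:3].mean(1).astype(int).tolist())
E
```

```text
pos [ 543.1 -178.2   80.3] F [-0.17 -0.16 -0.16] w 37.2 gf 0.0 t 10.1833
tool lean 76.05
[144, 0.0003, -0.0026, 0.0002, -0.49, -0.0, 0.81] ,
[16, 24, 9, 16, 13, 47, 44, 49, 33, 66, 143, 147, 148, 140, 136, 129, 125, 122, 116, 122, 122, 117, 115, 119, 121, 123, 123, 125, 125, 124, 112, 153, 153, 157, 9, 14]
[15, 19, 17, 139, 152, 150, 151, 151, 78, 65, 145, 147, 148, 139, 133, 130, 128, 123, 114, 119, 120, 120, 116, 117, 119, 119, 123, 127, 126, 127, 110, 145, 153, 153, 152, 70]
```

The tube has landed: pad force is 0 and it sits centred between the pads. I open and withdraw along the fingers.

>>> servo_tool --commands '[[[100,0,0,0,0,0,0],[60,0,0,0,0,0,0],[60,0,0,0,0,0,0],[60,0,0,-0.01,0,0,0],[60,0,0,-0.02,0,0,0],[60,0,0,-0.02,0,0,0],[60,0,0,-0.025,0,0,0],[60,0,0,-0.025,0,0,0],[60,0,0,-0.02,0,0,0],[60,0,0,0,0,0,0]]]'

```text
clock: 11.07
position: [475.9, -281.8, 95.5]
ee_rot: [0.137, 0.737, 0.61, 0.257]
contact_force: [0.4, 0.0, 0.2]
gripper_width: 65.3
grasp_force: 0.0
```

```bash
python3 - <<'E'
from lay import *
lay([77])
fs=[cams.get_image(n) for n in ("scene","side")]
for n,d in zip(("scene","side"),fs):
    cv2.imwrite(f"pics/{n}_end.png",d["frame"]); a=cv2.imread(f"pics/{n}0.png")
    for nm,X in [("bottle",(340,-70,50)),("bulb",(389,-162,25)),("cruc",(334,43,16))]:
        u,v=proj(d,X).astype(int); A=a[v-13:v+14,u-13:u+14].astype(float);B=d["frame"][v-13:v+14,u-13:u+14].astype(float)
        print(n,nm,"shift",np.round(cv2.phaseCorrelate(A.mean(2),B.mean(2)),2) if 0 else cv2.phaseCorrelate(A.mean(2),B.mean(2)))
    h=cv2.cvtColor(d["frame"],cv2.COLOR_BGR2HSV); 
    u,v=proj(d,C-60*xc+20*ez).astype(int); m=((h[...,0]<6)|(h[...,0]>174))&(h[...,1]>170)&(h[...,2]>110)
    ys,xs=np.nonzero(m[v-20:v+20,u-20:u+20]); q=(xs.mean()+u-20,ys.mean()+v-20); X=plane(d,*q,33)-C
    print(n,"foot blob",q,"cradle xy",X@xc,X@yc)
E
```

```text
pos [ 475.9 -281.8   95.5] F [0.4  0.01 0.18] w 65.3 gf 0.0 t 11.0667
tool lean 75.82
[144, 0.0011, -0.0022, 0.1246, -0.69, 0.13, 0.96] ,
scene bottle shift ((0.47957336023011266, 0.46641807537774227), 0.9834639694123332)
scene bulb shift ((0.5391596926500419, 0.4976013292951027), 1.0086217178186876)
scene cruc shift ((0.5072038459919881, 0.4904800448428599), 0.9977337425959663)
scene foot blob (np.float64(nan), np.float64(nan)) cradle xy nan nan
side bottle shift ((0.4909561149353454, 0.34239097814257846), 1.0272523272259118)
side bulb shift ((0.5244101692403724, 0.47347651036447935), 1.005544836176707)
side cruc shift ((0.38901081887520483, 0.6712223083451718), 0.8361354806970177)
side foot blob (np.float64(nan), np.float64(nan)) cradle xy nan nan<stdin>:11: RuntimeWarning: Mean of empty slice.
  ret = ret.dtype.type(ret / rcount)
```

```bash
python3 - <<'E'
from lay import *
for n in ("scene","side"):
    d=cams.get_image(n); f=d["frame"].astype(int); a=cv2.imread(f"pics/{n}0.png").astype(int)
    u,v=proj(d,C-60*xc+20*ez).astype(int)
    m=(f[...,2]-f[...,1]>60)&(f[...,2]-f[...,0]>50)
    ys,xs=np.nonzero(m[v-22:v+22,u-20:u+20]); q=(xs.mean()+u-20,ys.mean()+v-20)
    X=plane(d,*q,36)-C; print(n,"foot n",len(xs),np.round(q,1),"cradle xy",(X@xc).round(1),(X@yc).round(1))
    for s in (150,160,165,175):
        w=proj(d,C+s*xc+85*ez); l=[proj(d,C+s*xc+85*ez+t*yc) for t in range(-45,46,5)]
        print(s,np.round(w,1),[int(np.abs(f-a).sum(2)[int(round(y)),int(round(x))]) for x,y in l])
E
```

```text
scene foot n 94 [327.7 259.2] cradle xy -62.0 2.3
150 [334. 179.] [9, 10, 8, 10, 11, 9, 37, 61, 101, 96, 56, 42, 10, 10, 8, 11, 7, 8, 9]
160 [334.2 176.4] [8, 9, 9, 8, 11, 10, 59, 32, 68, 71, 49, 43, 9, 10, 9, 10, 10, 10, 11]
165 [334.3 175.1] [10, 11, 9, 8, 10, 7, 41, 45, 70, 73, 59, 23, 10, 9, 10, 10, 10, 9, 10]
175 [334.5 172.5] [9, 10, 8, 7, 8, 3, 11, 50, 73, 73, 59, 13, 8, 9, 11, 9, 11, 10, 8]
side foot n 64 [308.7 263.5] cradle xy -59.7 3.0
150 [299.1 191.2] [14, 22, 14, 22, 22, 19, 7, 48, 95, 112, 64, 14, 11, 24, 22, 17, 20, 26, 22]
160 [298.7 188.9] [22, 26, 21, 20, 26, 15, 11, 63, 77, 88, 66, 19, 17, 23, 21, 23, 23, 24, 22]
165 [298.5 187.8] [18, 22, 18, 31, 13, 14, 7, 41, 78, 78, 71, 16, 4, 18, 29, 24, 17, 16, 20]
175 [298.  185.5] [22, 20, 16, 27, 25, 5, 8, 50, 86, 88, 64, 15, 23, 31, 22, 26, 21, 14, 22]
```

The tube lies along the middle line (mouth y ≈ -2 mm), the foot is at x ≈ -61 mm, the bystanders have not moved and the fingers are clear.

```bash
python3 -c "
from bench import ticket; print(ticket.job_done())"
```

```text
the job is handed in; nothing more can be done
None
```

The cylinder was tipped over the toe bar, supported all the way down, and now lies in the V rest with its foot at the bar; the fingers are clear, the bottle, bulb and crucible have not moved, and the job is handed in (no verdict was returned).

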